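Set up the next sample jar under the colour probe

ROBOT

A 6-joint arm with a two-finger parallel gripper is mounted at the origin on the work surface. World frame = base frame: x ahead of the robot, y to its left, z up, the work surface at z = 0. Lengths are in mm, angles in rad, forces in N, time in s.
With the tool pointing down it reaches from about 350 to 975 mm from the base axis. Payload 7.1 kg.
Tool frame: the origin (TCP) lies midway between the tips of the shut fingers; the grasp point (between the pads) lies pinch_z behind it (pinch_z is the distance from the TCP to the grasp point, in mm); z points along the fingers, y is the line along which they close (so a half turn about z gives the same grasp; the last joint's range is limited). The gripper opens to 88 mm and grips with 3 to 60 N. Pads are 20 mm wide; open, the fingers measure 115 mm over their backs; the gripper's body (75 mm by 178 mm) begins 61 mm behind the grasp point.
Start: joints at [1.162, 0.423, 1.63, -0, 1.089, -0.019], TCP at [237.47, 578.111, 222.675] pointing down, gripper open.
Joint ranges: [-3, 3], [-0.9, 2.11], [0.09, 2.58], [-1.31, 4.45], [0.11, 2.69], [-2.54, 2.54]. Speed limits (rad/s): [2.39, 2.39, 3.01, 3.14, 3.14, 3.14].

INTERFACE

Orientations are given as a rotation vector (axis times angle).
In Python, from workcell import get_obs, get_image, close_job, pinch_z gives the robot as it stands.
- The arm moves only by the tool jog_arm, never from a script. Its argument "commands" is a list of rows, each a list of 3 entries, a list of its own where there are three numbers: the gripper command: -1 is shut, 1 is fully open, values between are in proportion, then the shift along the tool's x, y, z as a fraction of full scale, then the turn, a rotation vector about the tool's x, y, z as a fraction of full scale. In form: [[gripper, [tx, ty, tz], [rx, ry, rz]], ...]. A call has 1 to 10 rows; each row shifts and turns the commanded pose from where the row before left it, along the tool's axes as they then stand; what a row does not reach is not made up. Full scale, the value 1, is 0.1 m for a shift and 45 degrees for a turn. A row lasts 1/10 s, in which the tool goes at most 50 mm and 8.59 degrees, less where a joint would pass 70% of its speed; a pose out of reach is approached as far as the arm can. A call with a number of a shift or a turn outside -1 to 1 is refused whole. A call with a gripper value outside its range is refused whole. The fingers move at their own pace and stop on an object; the grip force is fixed at half the most. Time passes only in rows, so rows that do not move let the fingers close. It gives the time, the measured TCP pose, the force, the opening and the grip force at its end, in the units of the state.
- get_obs(): the state, without advancing time (a new reading comes with each control period).
- get_image(name): name is "scene" or "side" or "wrist"; returns a dict with "image" (420x560x3 uint8, blue, green, red), "z_map" (420x560 float32, mm along the optical axis (not along the pixel's ray), 0 where there is no reading), "intrinsics" (3x3 intrinsics, pixels), "eye" and "orientation" of the camera in the world; the wrist camera has in their place "mount" (4x4, takes a point from camera to tool coordinates, whose origin is the TCP and whose axes are the flange's). Camera axes: x right, y down, z forward; pixel columns grow to the right and rows downward; lengths in mm; the calibration is good to about 2 mm. A picture is of the moment at which its call begins: read the wrist's pose just before it.
- close_job(): hands the job in; it is judged then, once.
The state is a dict: "t": time; "qpos": joint angles; "qvel": joint speeds; "joint_torque": joint torques, N m; "ee_pos": TCP position; "orientation": TCP orientation; "ft_force": force on the tool from outside, world axes, zero at the start; "moment": the same for the moment, N m; "width": finger opening in mm; "grasp_force": force on a finger pad.
Only numpy, scipy, OpenCV 4.12 (cv2) and the standard library are available. Lean on these libraries where they do the work, as an engineer would, in place of code of your own. Each camera call takes 0.05 s, during which the arm holds its last target. There are 200 camera calls.

TASK

Take the end jar out of the lower lane of the gravity rack, so that the next jar rolls down to the stop, and lay it gently, cap to either side, in the blue V-cradle of the sliding carriage. Then slide the carriage until the green band round the jar is right under the tip of the fixed colour probe. Do not touch the probe, and leave the other jars in their lanes and everything else where it stands.

Things in the scene. Friction and masses are not known exactly. Their poses are not given: they have to be found in the camera images.
- rack: White two-lane gravity rack, fixed. Origin on the bench straight below the axis of the lower lane's end jar; z up, x level and uphill, away from the open exit (reach in from the -x side). Jars lie across the lanes, axes along y. Lanes of aluminium slope down to -x at 10 degrees. Foot 250 x 112 x 8 mm, x from -33 to 217 mm; 265 mm high over the upper jars.
- lower_stop (a point): Centre of the lower lane's end jar resting against its stop, 92 mm above the bench; axes as the rack's. The lane is only 40 mm wide here, so both jar ends stick out freely by 11 mm and can be gripped end to end. Lane walls (37 mm from the middle) begin 36 mm uphill of this point, posts (50 mm from the middle) 59 mm uphill.
- lip_top (a point): Top of the orange lip, the stop at the lower lane's end: 12 mm high above the lane, 40 mm wide. Raise the end jar about 15 mm nearly straight up before taking it out over the lip. Axes as the rack's.
- roof_edge (a point): Front lower edge, at mid-width, of the upper lane (80 mm wide), which overhangs the lower end jar: 90 mm above that jar's axis and 9 mm uphill of it. A gripper coming straight down on the jar strikes it: come in tilted 30 to 45 degrees, fingers pointing down and uphill (+x), closing along the rack's y. Axes as the rack's.
- jar_1: The end jar of the lower lane, at the stop: closed amber glass sample jar, 48 mm in diameter, 62 mm long, 70 to 140 g, white cap (16 mm) at its +y end, paper label, green band near its base end. Smooth cylinder of one diameter. Origin in its middle, on its axis; y runs along its axis from base to cap. It turns about y when it rolls.
- jar_1_band (a point): Middle of the green band (10 mm wide, all round the jar) of jar_1: a point on the jar's axis, 15 mm from its middle towards the base (-y of the jar).
- jar_2: Next jar of the lower lane, touching jar_1 on its uphill side; the same kind of jar and the same axes. It rolls to the stop by itself when jar_1 is lifted away.
- jar_3: Third jar of the lower lane, the same kind.
- jar_4: Fourth jar of the lower lane, the same kind.
- upper_jar_1: End jar of the upper lane, the same size, blue cap, no band; stays where it is (may not be shifted by 15 mm).
- upper_jar_2: Second jar of the upper lane, blue cap; stays where it is.
- station: Reading station: grey base plate 175 x 390 mm fixed to the bench, with two steel guide rods along its y. Origin on the bench below the line on which the cradle's middle travels (x = 0); the plate spans x -60 to 114 mm, y -175 to 215 mm. A steel column 28 mm in diameter, 252 mm high, stands at x 88, y -150 mm and carries the probe.
- carriage (a joint): Position of the sliding carriage along the rods in m: 0 to 0.185, growing as it slides towards the station's -y, to the probe. Starts at 0 to 0.035, clear of the probe. It slides stiffly (about 1.5 N) and stays where it is left.
- cradle (a point): On the carriage: centre of a 48 mm jar lying properly in the blue V-cradle (74 mm above the bench), jar axis along the station's y; axes as the station's. The V is open upwards at 90 degrees, 51 mm wide at its top, 65 mm above the bench, and only 40 mm long along y, so that both jar ends stick out by 11 mm; the carriage plate below has its top 36 mm above the bench.
- knob (a point): Middle of the black carriage knob, 22 mm in diameter, 25 mm high, upright, on a thin stem; its middle 64 mm above the bench, 100 mm to the station's +y of the cradle's middle. Pinch it from above to slide the carriage.
- probe: Fixed black colour probe, 24 mm in diameter with a pointed nose, hanging point down at the station's x 0, y -75 mm; the aluminium arm that holds it runs slantwise from the column, 188 to 212 mm above the bench; the probe's top is at 226 mm. Origin at its tip. Not to be touched.
- probe_tip (a point): The tip of the probe, 110 mm above the bench: 12 mm above the top of a jar lying in the cradle that passes below. Axes as the station's.
- wipes_tub: White and blue tub of wipes, 88 mm in diameter, 150 mm high, standing on the bench; origin under its middle. Leave it alone.
- mouse: Grey computer mouse, 104 x 60 x 33 mm, on the bench; origin under its middle. Leave it alone.
Not all that is in view belongs to the job. Leave any black or pink look-alike of the jar_1 alone.

How it is judged:
By the outcome, as a careful person would: the job done as asked, in the order asked, and still so for the second after the job is handed in, with the robot touching nothing.
It also fails if it takes over 53 s, if anything falls off the work surface, if the arm or the gripper's body presses on something with over 40 N, if the wrist force passes 120 N, or if a joint passes its speed limit or range.

## Working session

There is one attempt and no reset: what is moved stays moved. The work goes in short steps, Python scripts to look and compute and a tool call to move; the robot and the scene stay as the last step left them, time stands still between calls to the robot, and variables do not carry over. Pictures are saved under pics/ and viewed, at most 10 in all, crops included, and the job is handed in when it is done.

Besides the shell and the picture viewer there is one more tool, called after "Call:" in YAML: its name, and indented under it one key for each argument. jog_arm: Moves the arm, as the interface text tells. Its arguments: {"type":"object","properties":{"commands":{"type":"array","items":{"type":"array"}}},"required":["commands"]}

```bash
mkdir -p pics; ls; cat > h.py <<'E'
import numpy as np, cv2
from scipy.spatial.transform import Rotation as R
from workcell import get_obs, get_image, close_job, pinch_z
def cam(name):
    o=get_obs(); d=get_image(name)
    K=np.array(d["intrinsics"]); 
    if name=="wrist":
        T=np.eye(4); T[:3,:3]=R.from_rotvec(o["orientation"]).as_matrix(); T[:3,3]=o["ee_pos"]
        M=T@np.array(d["mount"])
    else:
        M=np.eye(4); q=np.array(d["orientation"]); M[:3,:3]=q if q.shape==(3,3) else R.from_rotvec(q).as_matrix(); M[:3,3]=d["eye"]
    return d["image"],d["z_map"],K,M
def cloud(z,K,M):
    v,u=np.mgrid[:z.shape[0],:z.shape[1]]
    P=np.stack([(u-K[0,2])/K[0,0]*z,(v-K[1,2])/K[1,1]*z,z],-1)
    return P@M[:3,:3].T+M[:3,3]
def proj(p,K,M):
    c=(np.atleast_2d(p)-M[:3,3])@M[:3,:3]; q=c@K.T; return q[:,:2]/q[:,2:]
E
python3 - <<'E'
from h import *
o=get_obs(); print({k:np.round(v,3) for k,v in o.items()}, pinch_z)
ims=[]
for n in("scene","side","wrist"):
    i,z,K,M=cam(n); np.savez(f"{n}0.npz",i=i,z=z,K=K,M=M); print(n,np.round(K,1).tolist(),np.round(M,3).tolist())
    cv2.imwrite(f"pics/{n}0.png",cv2.resize(i,(800,600)))
E
```

```text
pics
{'t': np.float64(0.0), 'qpos': array([ 1.162,  0.424,  1.631,  0.   ,  1.089, -0.019]), 'qvel': array([ 0.001, -0.   ,  0.   ,  0.   , -0.001, -0.001]), 'joint_torque': array([ 4.0000e-03, -5.4463e+01, -2.7366e+01,  6.5000e-02,  2.3000e-02,
       -0.0000e+00]), 'ee_pos': array([237.245, 577.627, 221.918]), 'orientation': array([-6.080e-01, -3.082e+00,  2.000e-03]), 'ft_force': array([0.024, 0.435, 0.503]), 'moment': array([0.071, 0.018, 0.073]), 'grasp_force': np.float64(0.0), 'width': np.float64(87.828)} 18.700000000000003
scene [[437.9, 0.0, 276.8], [0.0, 437.9, 210.8], [0.0, 0.0, 1.0]] [[-0.779, 0.498, -0.381, 1009.19], [0.627, 0.608, -0.487, 514.305], [-0.011, -0.619, -0.786, 1044.557], [0.0, 0.0, 0.0, 1.0]]
side [[503.4, 0.0, 280.4], [0.0, 503.4, 205.3], [0.0, 0.0, 1.0]] [[0.843, -0.414, 0.344, 115.669], [-0.537, -0.67, 0.512, -706.901], [0.018, -0.616, -0.787, 1171.55], [0.0, 0.0, 0.0, 1.0]]
wrist [[291.0, 0.0, 276.9], [0.0, 291.0, 203.4], [0.0, 0.0, 1.0]] [[0.38, 0.888, 0.258, 166.699], [0.925, -0.365, -0.107, 607.657], [-0.001, 0.279, -0.96, 383.788], [0.0, 0.0, 0.0, 1.0]]
```

View pics/scene0.png

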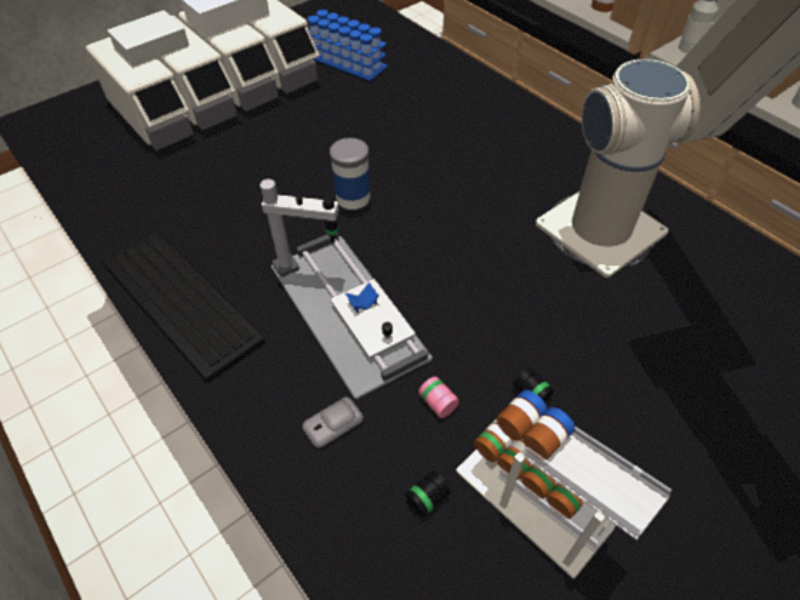

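View pics/side0.png

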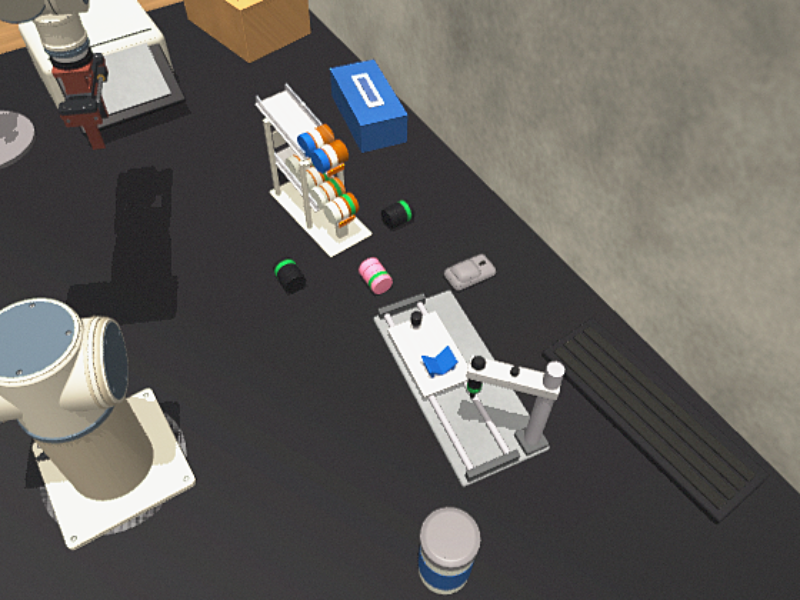

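The side view shows the rack's exit facing the station. jar_1 is at about (342,208), with its cap to the left and the green band to the right. The carriage knob is at (416,318), the cradle at (438,362) and the probe at (475,385). The look-alikes are pink at (376,275) and black at (290,275) and (398,213). In the scene view, jar_1 is at (490,443). I'll measure from both depth maps.

```bash
python3 - <<'E'
from h import *
out=[]
for n,pts in(("scene",dict(jar1=(490,443),bandj1=(489,437),knob=(387,326),tubtop=(350,150),col=(268,185),foot=(540,540),mouse=(333,420))),
          ("side",dict(jar1=(342,208),knob=(416,315),col=(555,372),probetop=(478,361),foot=(335,240),mouse=(470,270)))):
    d=np.load(f"{n}0.npz"); P=cloud(d["z"],d["K"],d["M"])
    print(n,{k:np.round(P[int(v*.7),int(u*.7)]).tolist() for k,(u,v) in pts.items()})
    hsv=cv2.cvtColor(d["i"],cv2.COLOR_BGR2HSV); H,S,V=cv2.split(hsv)
    ok=d["z"]>0
    blue=ok&(H>100)&(H<125)&(S>150)&(V>60)&(P[...,2]>35)&(P[...,2]<75)
    nn,l,st,c=cv2.connectedComponentsWithStats(blue.astype(np.uint8))
    for k in range(1,nn):
        if st[k,4]>30: q=P[l==k]; print(" blue",np.round(c[k]/.7),st[k,4],np.round(np.median(q,0)),np.round(q.min(0)),np.round(q.max(0)))
    gr=ok&(H>45)&(H<80)&(S>120)&(V>60)
    nn,l,st,c=cv2.connectedComponentsWithStats(gr.astype(np.uint8))
    for k in range(1,nn):
        if st[k,4]>8: q=P[l==k]; print(" green",np.round(c[k]/.7),st[k,4],np.round(np.median(q,0)))
    # foot & station plate
    for nm,c0,rad,zr,cond in(("foot",None,0,(3,13),(V>120)),("plate",None,0,(2,30),(V>60)&(S<40))):
        m=ok&cond&(P[...,2]>zr[0])&(P[...,2]<zr[1])
        m=cv2.morphologyEx(m.astype(np.uint8),cv2.MORPH_OPEN,np.ones((3,3)))
        nn,l,st,c=cv2.connectedComponentsWithStats(m)
        for k in range(1,nn):
            if st[k,4]>250:
                q=P[l==k]; r=cv2.minAreaRect(q[:,:2].astype(np.float32)); print(" ",nm,np.round(c[k]/.7),st[k,4],np.round(np.median(q[:,2]),1),[np.round(x,1) for x in r], np.round(cv2.boxPoints(r)).tolist())
E
```

```text
scene {'jar1': [623.0, 260.0, 118.0], 'bandj1': [615.0, 249.0, 116.0], 'knob': [593.0, -49.0, 81.0], 'tubtop': [384.0, -446.0, 149.0], 'col': [637.0, -348.0, 255.0], 'foot': [634.0, 403.0, 11.0], 'mouse': [775.0, 28.0, 34.0]}
 blue [352.  57.] 107 [  57. -890.   44.] [  -35. -1014.    38.] [ 102. -825.   50.]
 blue [351. 191.] 162 [ 406. -416.   54.] [ 366. -452.   35.] [ 427. -406.   75.]
 blue [363. 298.] 196 [ 570. -147.   55.] [ 548. -169.   38.] [ 605. -129.   72.]
 green [331. 232.] 19 [ 567. -258.  151.]
 green [431. 387.] 37 [601.  92.  45.]
 green [540. 387.] 53 [444. 218.  47.]
 green [496. 443.] 83 [614. 266. 115.]
 green [553. 485.] 157 [604. 371. 132.]
 green [422. 497.] 104 [744. 240.  45.]
  foot [518. 508.] 1683 9.0 [array([622.7, 335.8]), array([ 53.1, 225.1]), np.float64(5.5)] [[585.0, 445.0], [607.0, 221.0], [660.0, 226.0], [638.0, 450.0]]
  plate [581.  22.] 331 17.2 [array([-663.3, -640.6]), array([ 24.3, 388.6]), np.float64(0.0)] [[-675.0, -446.0], [-675.0, -835.0], [-651.0, -835.0], [-651.0, -446.0]]
  plate [599. 237.] 1675 13.9 [array([-5.1, -3.6]), array([23
[... 2093 characters left out ...]
.0, 24.0], [1430.0, -299.0], [1447.0, -298.0], [1444.0, 24.0]]
  plate [321. 224.] 874 7.0 [array([592.9, 343. ]), array([113.8, 250.4]), np.float64(7.4)] [[520.0, 460.0], [553.0, 211.0], [665.0, 226.0], [633.0, 474.0]]
  plate [471. 273.] 364 21.3 [array([773. ,  23.3]), array([ 71. , 103.4]), np.float64(88.1)] [[720.0, -10.0], [824.0, -14.0], [826.0, 57.0], [722.0, 60.0]]
  plate [465. 397.] 5095 11.7 [array([ 602.5, -173.8]), array([396.9, 182.2]), np.float64(82.6)] [[487.0, -359.0], [667.0, -382.0], [718.0, 11.0], [538.0, 35.0]]
  plate [114. 500.] 2503 10.3 [array([  1.6, -45.7]), array([130. , 217.5]), np.float64(89.6)] [[-108.0, -110.0], [110.0, -111.0], [111.0, 18.0], [-107.0, 20.0]]
```

```bash
cat >> h.py <<'E'
def frame(zaz,tilt,side=1):
    """tool z points down, tilted by tilt deg towards azimuth zaz (deg); side=+1: tool x on the forward side, -1: tool x on the back/lower side"""
    a,t=np.radians([zaz,tilt]); h=np.array([np.cos(a),np.sin(a),0]); u=np.array([0,0,1.])
    z=np.sin(t)*h-np.cos(t)*u; x=side*(np.cos(t)*h+np.sin(t)*u)
    return np.stack([x,np.cross(z,x),z],1)
E
python3 - <<'E'
from h import *
o=get_obs(); q=o["qpos"]; R0=R.from_rotvec(o["orientation"]).as_matrix()
F=lambda q:(R.from_euler("Z",q[0])*R.from_euler("Y",q[1]+q[2])*R.from_euler("ZYZ",[q[3],q[4],q[5]])).as_matrix()
C=F(q).T@R0; print(np.round(C,2))
for nm,p,zaz,tilt in(("rack",(605,251,75),97.4,40),("rack30",(605,251,75),97.4,30),("cradle",(577,-150,56),-7.4,35),("cradle0",(577,-150,56),-7.4,1),("knob",(590,-50,56),-7.4,1),("cradlebk",(577,-150,56),172.6,30),("knobX",(590,-50,56),82.6,1)):
  for side in(1,-1):
    T=frame(zaz,tilt,side)
    w=np.array(p)-T[:,2]*260; q1=np.arctan2(w[1],w[0])
    for th in(1.9,2.2):
      A=(R.from_euler("Z",q1)*R.from_euler("Y",th)).as_matrix().T@T@C.T
      e=R.from_matrix(A).as_euler("ZYZ"); print(nm,side,th,"q4,5,6",np.round(e,2))
E
```

```text
[[ 0. -1. -0.]
 [ 1.  0.  0.]
 [-0. -0.  1.]]
rack 1 1.9 q4,5,6 [ 0.73  1.32 -0.21]
rack 1 2.2 q4,5,6 [ 0.81  1.1  -0.43]
rack -1 1.9 q4,5,6 [0.73 1.32 2.93]
rack -1 2.2 q4,5,6 [0.81 1.1  2.71]
rack30 1 1.9 q4,5,6 [ 0.55  1.25 -0.11]
rack30 1 2.2 q4,5,6 [ 0.63  1.01 -0.3 ]
rack30 -1 1.9 q4,5,6 [0.55 1.25 3.03]
rack30 -1 2.2 q4,5,6 [0.63 1.01 2.84]
cradle 1 1.9 q4,5,6 [0.16 0.64 1.31]
cradle 1 2.2 q4,5,6 [0.28 0.35 1.17]
cradle -1 1.9 q4,5,6 [ 0.16  0.64 -1.84]
cradle -1 2.2 q4,5,6 [ 0.28  0.35 -1.97]
cradle0 1 1.9 q4,5,6 [0.   1.22 1.44]
cradle0 1 2.2 q4,5,6 [0.   0.92 1.44]
cradle0 -1 1.9 q4,5,6 [ 0.    1.22 -1.7 ]
cradle0 -1 2.2 q4,5,6 [ 0.    0.92 -1.7 ]
knob 1 1.9 q4,5,6 [-0.    1.22  1.62]
knob 1 2.2 q4,5,6 [-0.    0.92  1.62]
knob -1 1.9 q4,5,6 [-0.    1.22 -1.53]
knob -1 2.2 q4,5,6 [-0.    0.92 -1.53]
cradlebk 1 1.9 q4,5,6 [-0.05  1.76 -1.67]
cradlebk 1 2.2 q4,5,6 [-0.05  1.46 -1.65]
cradlebk -1 1.9 q4,5,6 [-0.05  1.76  1.47]
cradlebk -1 2.2 q4,5,6 [-0.05  1.46  1.49]
knobX 1 1.9 q4,5,6 [0.02 1.24 0.03]
knobX 1 2.2 q4,5,6 [0.02 0.94 0.02]
knobX -1 1.9 q4,5,6 [ 0.02  1.24 -3.11]
knobX -1 2.2 q4,5,6 [ 0.02  0.94 -3.12]
```

Call:
jog_arm:
  commands:
    - [1,[0,0,0],[0.19,0,0]]

```text
t: 0.25
ee_pos: [235.9, 574.6, 222.4]
orientation: [-0.601, -3.044, 0.235]
ft_force: [0.1, 0.4, -0.8]
width: 87.7
grasp_force: 0.0
```

```bash
python3 - <<'E'
from h import *
o=get_obs(); print({k:np.round(o[k],3) for k in("t","qpos","ee_pos","orientation","width")}); print(np.round(R.from_rotvec(o["orientation"]).as_matrix(),3))
E
```

```text
{'t': np.float64(0.25), 'qpos': array([ 1.163,  0.491,  1.529, -0.003,  1.275, -0.017]), 'ee_pos': array([235.949, 574.554, 222.37 ]), 'orientation': array([-0.601, -3.044,  0.235]), 'width': np.float64(87.714)}
[[-0.925  0.375 -0.058]
 [ 0.38   0.914 -0.142]
 [ 0.    -0.154 -0.988]]
```

```bash
cat >> h.py <<'E'
def plan(wps,mm=42,deg=7,grip=1,start=None):
    """wps: list of (TCP pos, R matrix); prints rounded rows simulated from measured pose"""
    o=get_obs(); p,Rm=(np.array(o["ee_pos"]),R.from_rotvec(o["orientation"])) if start is None else start
    rows=[]
    for pt,Rt in wps:
        pt=np.array(pt,float); Rt=R.from_matrix(Rt)
        n=int(np.ceil(max(np.linalg.norm(pt-p)/mm,np.degrees((Rm.inv()*Rt).magnitude())/deg,1)))
        for k in range(n,0,-1):
            s=np.round(Rm.inv().apply((pt-p)/k)/100,2 if k>1 else 3)+0; r=np.round((Rm.inv()*Rt).as_rotvec()/k/(np.pi/4),3)+0
            p=p+Rm.apply(s*100); Rm=Rm*R.from_rotvec(r*np.pi/4)
            rows.append([grip,[float(x) for x in s],[float(x) for x in r]])
    print(len(rows),"rows; end",np.round(p,1))
    for i in range(0,len(rows),10): print(str(rows[i:i+10]).replace(" ",""))
    return p,Rm
RK,ST=97.4,-7.4
def gp(g,T): return np.array(g)+T[:,2]*pinch_z   # TCP for grasp point
E
python3 - <<'E'
from h import *
T=frame(RK,42,1); J=np.array([605,251,92.])
pre=J-T[:,2]*125
print(pre)
plan([((420,140,300),T),(gp(pre,T),T)])
E
```

```text
[615.77263445 168.05530923 184.89310318]
18 rows; end [614.1 180.5 171. ]
[[1,[-0.28,-0.28,-0.02],[-0.055,0.079,0.101]],[1,[-0.3,-0.26,-0.05],[-0.055,0.079,0.101]],[1,[-0.31,-0.23,-0.08],[-0.055,0.079,0.101]],[1,[-0.33,-0.2,-0.11],[-0.055,0.079,0.101]],[1,[-0.33,-0.17,-0.14],[-0.055,0.079,0.101]],[1,[-0.34,-0.14,-0.17],[-0.055,0.079,0.101]],[1,[-0.33,-0.1,-0.19],[-0.056,0.079,0.101]],[1,[-0.33,-0.07,-0.22],[-0.055,0.079,0.101]],[1,[-0.32,-0.03,-0.24],[-0.056,0.079,0.102]],[1,[-0.3,0.0,-0.26],[-0.055,0.078,0.101]]]
[[1,[-0.29,0.04,-0.27],[-0.056,0.079,0.102]],[1,[-0.262,0.065,-0.29],[-0.055,0.078,0.101]],[1,[-0.13,0.33,0.18],[0.0,0.0,0.0]],[1,[-0.12,0.33,0.18],[0.0,0.0,0.0]],[1,[-0.13,0.33,0.17],[0.0,0.0,0.0]],[1,[-0.12,0.33,0.18],[0.0,0.0,0.0]],[1,[-0.13,0.33,0.17],[0.0,0.0,0.0]],[1,[-0.121,0.328,0.18],[0.0,0.0,0.0]]]
```

Call:
jog_arm:
  commands:
    - [1,[-0.28,-0.28,-0.02],[-0.055,0.079,0.101]]
    - [1,[-0.3,-0.26,-0.05],[-0.055,0.079,0.101]]
    - [1,[-0.31,-0.23,-0.08],[-0.055,0.079,0.101]]
    - [1,[-0.33,-0.2,-0.11],[-0.055,0.079,0.101]]
    - [1,[-0.33,-0.17,-0.14],[-0.055,0.079,0.101]]
    - [1,[-0.34,-0.14,-0.17],[-0.055,0.079,0.101]]
    - [1,[-0.33,-0.1,-0.19],[-0.056,0.079,0.101]]
    - [1,[-0.33,-0.07,-0.22],[-0.055,0.079,0.101]]
    - [1,[-0.32,-0.03,-0.24],[-0.056,0.079,0.102]]
    - [1,[-0.3,0.0,-0.26],[-0.055,0.078,0.101]]

```text
t: 1.25
ee_pos: [391.8, 214.1, 287.2]
orientation: [-1.538, -2.119, -0.527]
ft_force: [0.8, 0.2, 0.2]
width: 87.8
grasp_force: 0.0
```

Call:
jog_arm:
  commands:
    - [1,[-0.29,0.04,-0.27],[-0.056,0.079,0.102]]
    - [1,[-0.262,0.065,-0.29],[-0.055,0.078,0.101]]
    - [1,[-0.13,0.33,0.18],[0,0,0]]
    - [1,[-0.12,0.33,0.18],[0,0,0]]
    - [1,[-0.13,0.33,0.17],[0,0,0]]
    - [1,[-0.12,0.33,0.18],[0,0,0]]
    - [1,[-0.13,0.33,0.17],[0,0,0]]
    - [1,[-0.12,0.33,0.18],[0,0,0]]
    - [1,[0,0,0],[0,0,0]]
    - [1,[0,0,0],[0,0,0]]

```text
t: 2.25
ee_pos: [615.2, 184.5, 169.1]
orientation: [-1.657, -1.888, -0.641]
ft_force: [-0.4, 0.5, -0.2]
width: 87.8
grasp_force: 0.0
```

```bash
python3 - <<'E'
from h import *
o=get_obs(); print({k:np.round(o[k],3) for k in("t","qpos","ee_pos","orientation","width")}); print(np.round(R.from_rotvec(o["orientation"]).as_matrix()-frame(RK,42,1),3))
i,z,K,M=cam("wrist"); np.savez("wrist1.npz",i=i,z=z,K=K,M=M)
for dx in (): pass
p=proj([[605,251,92],[620,253,92]],K,M); print(p)
cv2.imwrite("pics/w1.png",cv2.resize(i,(800,600)))
E
```

```text
{'t': np.float64(2.25), 'qpos': array([-0.053,  0.614,  1.665,  0.801,  1.172, -0.626]), 'ee_pos': array([615.202, 184.505, 169.129]), 'orientation': array([-1.657, -1.888, -0.641]), 'width': np.float64(87.797)}
[[-0.    -0.    -0.001]
 [-0.003  0.001  0.003]
 [ 0.004  0.     0.003]]
[[275.00826335 205.8091486 ]
 [291.00006243 205.7724038 ]]
```

View pics/w1.png

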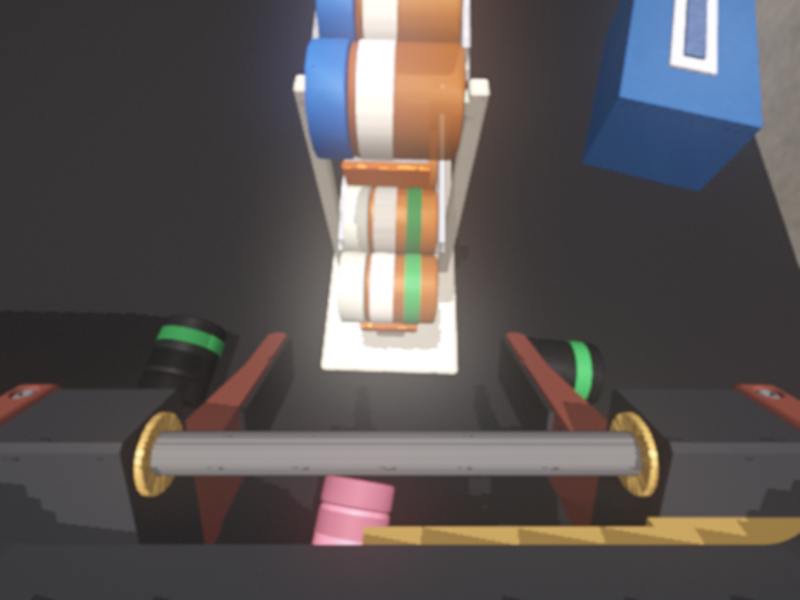

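The close view shows jar_1 at the orange lip, centred at about (387,287), with its white cap left and green band at (412,287). jar_2 is behind it at (390,218). The look-alikes in view are pink at (353,510) and black at (185,350) and (570,365). Only (387,287) is amber, white-capped, and in the lower lane's end position. I'll fit its axis and confirm with a crop.

```bash
python3 - <<'E'
from h import *
from scipy.optimize import least_squares
d=np.load("wrist1.npz"); P=cloud(d["z"],d["K"],d["M"]); i=d["i"]
cv2.imwrite("pics/w1crop.png",cv2.resize(i[110:270,200:360],(640,640))[20:620])
H,S,V=cv2.split(cv2.cvtColor(i,cv2.COLOR_BGR2HSV))
def fit(name,P,m):
    q=P[m]
    def res(x):
        a=np.array([np.cos(x[3]),np.sin(x[3]),0]); v=q-np.array([x[0],x[1],x[2]]) if 0 else q-np.array([605,x[1],x[2]])
        v=v-np.outer(v@a,a); return np.linalg.norm(v,axis=1)-24
    s=least_squares(res,[605,251,92,np.radians(7.4)],loss="soft_l1",f_scale=1)
    x=s.x; a=np.array([np.cos(x[3]),np.sin(x[3]),0]); t=(q-np.array([605,x[1],x[2]]))@a
    print(name,m.sum(),"y at x=605",x[1].round(1),"z",x[2].round(1),"az",np.degrees(x[3]).round(1),"rms",np.sqrt(np.mean(res(x)**2)).round(2),"t range",np.percentile(t,[0.5,3,97,99.5]).round(1))
    return x,a,q,t
m=np.zeros(P.shape[:2],bool); m[180:224,236:308]=1
m&=(P[...,2]>84)&(np.abs(P[...,0]-605)<40)&(np.linalg.norm(P[...,1:]-np.array([250,92.]),axis=-1)<32)&(P[...,1]<262)
x,a,q,t=fit("wrist",P,m)
g=(H>45)&(H<80)&(S>100)&m; tt=(P[g]-np.array([605,x[1],x[2]]))@a; print("band t",g.sum(),np.median(tt),tt.min(),tt.max())
for n in("scene","side"):
    e=np.load(n+"0.npz"); Q=cloud(e["z"],e["K"],e["M"])
    mm=(Q[...,2]>90)&(Q[...,2]<125)&(np.abs(Q[...,0]-605)<36)&(np.linalg.norm(Q[...,1:]-np.array([x[1],x[2]]),axis=-1)<30)&(Q[...,1]<x[1]+16)
    if mm.sum()>20:
        X=fit(n,Q,mm); h=cv2.cvtColor(e["i"],cv2.COLOR_BGR2HSV); g=mm&(h[...,0]>45)&(h[...,0]<80)&(h[...,1]>100); tt=(Q[g]-np.array([605,X[0][1],X[0][2]]))@X[1]; print(" band",g.sum(),np.median(tt))
E
```

```text
wrist 2753 y at x=605 256.1 z 91.2 az 6.1 rms 0.75 t range [-34.6 -33.1  24.3  26.1]
band t 2 14.41088636629021 14.396081510089548 14.42569122249087
scene 330 y at x=605 253.5 z 92.2 az 5.8 rms 5.03 t range [-19.9 -14.3  26.8  27.3]
 band 61 10.467837397791945
side 288 y at x=605 255.3 z 90.1 az 5.7 rms 3.96 t range [-35.6 -34.3  24.8  27.2]
 band 40 12.814159378958632
```

View pics/w1crop.png

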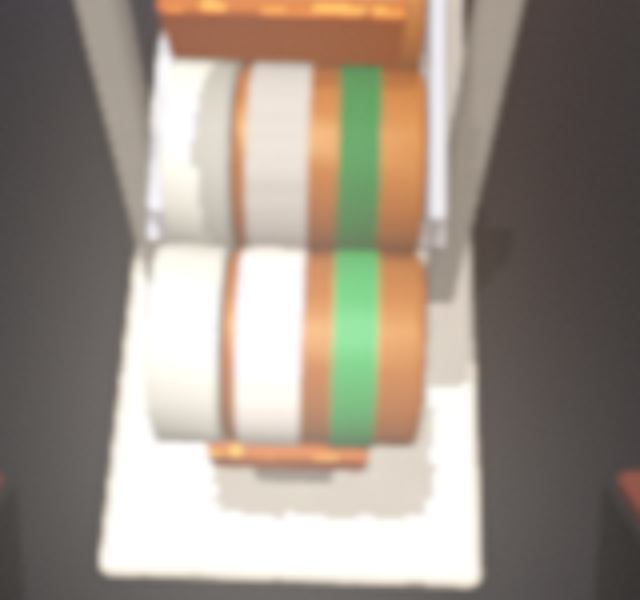

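The crop confirms jar_1: amber, white cap left, green band right, resting on the orange lip with jar_2 directly behind. The fit puts its centre at about (600.7, 255.6, 91.5), with the rack yaw at about 95.9°.

```bash
sed -i 's/^RK,ST=.*/RK,ST=95.9,-7.4/' h.py; python3 - <<'E'
from h import *
T=frame(RK,42,1); J=np.array([600.7,255.6,91.5])
s=plan([(gp(J-T[:,2]*60,T),T),(gp(J,T),T)],mm=15)
E
```

```text
10 rows; end [599.4 268.   77.6]
[[1,[0.0,-0.01,0.13],[-0.004,-0.001,0.005]],[1,[0.0,-0.01,0.13],[-0.004,-0.001,0.005]],[1,[0.0,-0.01,0.13],[-0.005,-0.001,0.005]],[1,[0.01,-0.02,0.13],[-0.004,-0.001,0.006]],[1,[0.001,-0.012,0.135],[-0.005,-0.002,0.005]],[1,[0.0,0.0,0.12],[0.0,0.0,0.0]],[1,[0.0,0.0,0.12],[0.0,0.0,0.0]],[1,[0.0,0.0,0.12],[0.0,0.0,0.0]],[1,[0.0,0.0,0.12],[0.0,0.0,0.0]],[1,[0.0,-0.001,0.12],[0.0,0.0,0.0]]]
```

Call:
jog_arm:
  commands:
    - [1,[0,-0.01,0.13],[-0.004,-0.001,0.005]]
    - [1,[0,-0.01,0.13],[-0.004,-0.001,0.005]]
    - [1,[0,-0.01,0.13],[-0.005,-0.001,0.005]]
    - [1,[0.01,-0.02,0.13],[-0.004,-0.001,0.006]]
    - [1,[0,-0.012,0.135],[-0.005,-0.002,0.005]]
    - [1,[0,0,0.12],[0,0,0]]
    - [1,[0,0,0.12],[0,0,0]]
    - [1,[0,0,0.12],[0,0,0]]
    - [1,[0,0,0.12],[0,0,0]]
    - [1,[0,0,0.12],[0,0,0]]

```text
t: 3.3
ee_pos: [600.5, 268.6, 77.0]
orientation: [-1.689, -1.873, -0.65]
ft_force: [0.1, 0.2, 0.7]
width: 87.8
grasp_force: 0.0
```

Call:
jog_arm:
  commands:
    - [1,[0,0,0],[0,0,0]]
    - [1,[0,0,0],[0,0,0]]

```text
t: 3.5
ee_pos: [600.4, 268.2, 77.5]
orientation: [-1.689, -1.873, -0.649]
ft_force: [-0.5, -0.7, 0.6]
width: 87.7
grasp_force: 0.0
```

```bash
python3 - <<'E'
from h import *
o=get_obs(); print({k:np.round(o[k],3) for k in("t","ee_pos","ft_force","width")}); T=R.from_rotvec(o["orientation"]).as_matrix(); print(np.round(T-frame(RK,42,1),3))
print("grasp pt",o["ee_pos"]-T[:,2]*pinch_z)
i,z,K,M=cam("wrist"); cv2.imwrite("pics/w2.png",i)
E
```

```text
{'t': np.float64(3.5), 'ee_pos': array([600.377, 268.154,  77.493]), 'ft_force': array([-0.502, -0.723,  0.578]), 'width': np.float64(87.704)}
[[-0.001  0.     0.001]
 [ 0.    -0.    -0.   ]
 [-0.     0.001 -0.   ]]
grasp pt [601.64629264 255.70920902  91.39231322]
```

View pics/w2.png

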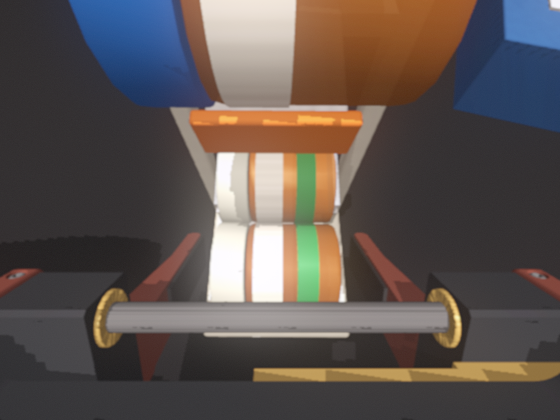

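The jar (columns 208–341, row 265) sits centred between the fingertips (200 and 355), and nothing is touching. Closing now.

Call:
jog_arm:
  commands:
    - [-1,[0,0,0],[0,0,0]]
    - [-1,[0,0,0],[0,0,0]]
    - [-1,[0,0,0],[0,0,0]]
    - [-1,[0,0,0],[0,0,0]]
    - [-1,[0,0,0],[0,0,0]]
    - [-1,[0,0,0],[0,0,0]]

```text
t: 4.15
ee_pos: [600.6, 267.8, 78.0]
orientation: [-1.689, -1.873, -0.65]
ft_force: [-0.5, -3.8, 2.6]
width: 61.8
grasp_force: 30.0
```

```bash
python3 - <<'E'
from h import *
o=get_obs(); T=frame(RK,42,1); p=np.array(o["ee_pos"]); rx=np.array([np.cos(np.radians(RK)),np.sin(np.radians(RK)),0])
plan([(p+[0,0,18]-rx*0,T)],mm=6,grip=-1)
plan([(p-rx*0+[0,0,18]-rx*70+[0,0,25],T),(p-rx*120+[0,0,100],T)],mm=20,grip=-1,start=(p+[0,0,18],R.from_matrix(T)))
E
```

```text
3 rows; end [600.6 267.7  96. ]
[[-1,[0.04,0.0,-0.04],[0.001,0.0,0.0]],[-1,[0.04,0.0,-0.05],[0.001,0.0,0.0]],[-1,[0.04,0.0,-0.044],[0.0,0.0,0.001]]]
8 rows; end [613.  148.4 178. ]
[[-1,[-0.09,0.0,-0.16],[0.0,0.0,0.0]],[-1,[-0.09,0.0,-0.16],[0.0,0.0,0.0]],[-1,[-0.09,0.0,-0.17],[0.0,0.0,0.0]],[-1,[-0.083,0.0,-0.164],[0.0,0.0,0.0]],[-1,[0.0,0.0,-0.19],[0.0,0.0,0.0]],[-1,[0.0,0.0,-0.19],[0.0,0.0,0.0]],[-1,[0.0,0.0,-0.19],[0.0,0.0,0.0]],[-1,[0.01,0.0,-0.188],[0.0,0.0,0.0]]]
```

Call:
jog_arm:
  commands:
    - [-1,[0.024,0,-0.027],[0,0,0]]
    - [-1,[0.024,0,-0.027],[0,0,0]]
    - [-1,[0.024,0,-0.027],[0,0,0]]
    - [-1,[0.024,0,-0.027],[0,0,0]]
    - [-1,[0.024,0,-0.027],[0,0,0]]
    - [-1,[0,0,0],[0,0,0]]

```text
t: 4.75
ee_pos: [600.7, 267.9, 96.4]
orientation: [-1.689, -1.873, -0.65]
ft_force: [-0.1, -0.5, -1.7]
width: 61.7
grasp_force: 30.0
```

Call:
jog_arm:
  commands:
    - [-1,[-0.05,0,-0.08],[0,0,0]]
    - [-1,[-0.09,0,-0.16],[0,0,0]]
    - [-1,[-0.09,0,-0.16],[0,0,0]]
    - [-1,[-0.08,0,-0.16],[0,0,0]]
    - [-1,[-0.05,0,-0.16],[0,0,0]]
    - [-1,[0,0,-0.19],[0,0,0]]
    - [-1,[0,0,-0.19],[0,0,0]]
    - [-1,[0,0,-0.19],[0,0,0]]
    - [-1,[0,0,-0.19],[0,0,0]]
    - [-1,[0,0,0],[0,0,0]]

```text
t: 5.75
ee_pos: [615.0, 141.1, 184.4]
orientation: [-1.691, -1.875, -0.654]
ft_force: [0.3, 0.4, -0.3]
width: 62.0
grasp_force: 30.0
```

```bash
python3 - <<'E'
from h import *
o=get_obs(); print({k:np.round(o[k],3) for k in("t","qpos","ee_pos","ft_force","width","grasp_force")})
i,z,K,M=cam("side"); np.savez("side1.npz",i=i,z=z,K=K,M=M)
j,z,K,M=cam("wrist"); np.savez("wrist2.npz",i=j,z=z,K=K,M=M)
cv2.imwrite("pics/s1.png",np.hstack([cv2.resize(i[90:290,180:400],(440,400)),cv2.resize(j,(360,270))[0:270] if 0 else cv2.copyMakeBorder(cv2.resize(j,(360,270)),0,130,0,0,cv2.BORDER_CONSTANT)]))
E
```

```text
{'t': np.float64(5.75), 'qpos': array([-0.121,  0.586,  1.67 ,  0.775,  1.202, -0.634]), 'ee_pos': array([614.999, 141.114, 184.417]), 'ft_force': array([ 0.301,  0.385, -0.337]), 'width': np.float64(61.997), 'grasp_force': np.float64(29.996)}
```

View pics/s1.png

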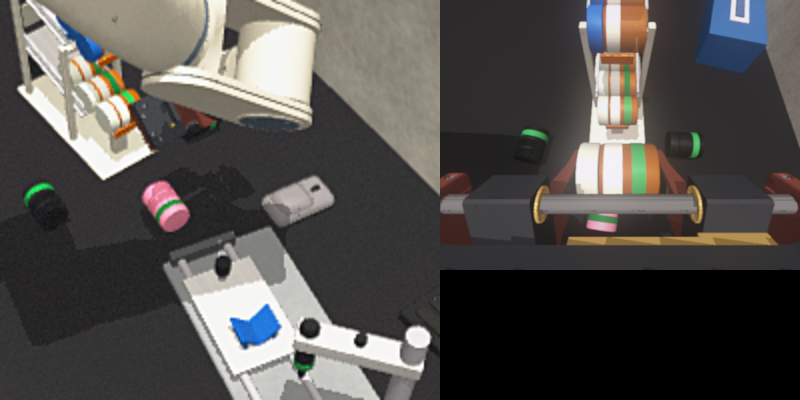

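jar_1 is held (width 62 mm). jar_2 has rolled down to the lip, and the black and pink look-alikes haven't moved. Next I'll measure the cradle, knob and probe more precisely, and plan the carry.

```bash
python3 - <<'E'
from h import *
for n in("scene0","side0","side1"):
    d=np.load(n+".npz"); P=cloud(d["z"],d["K"],d["M"]); H,S,V=cv2.split(cv2.cvtColor(d["i"],cv2.COLOR_BGR2HSV))
    near=(np.abs(P[...,0]-590)<110)&(np.abs(P[...,1]+140)<200)
    w=near&(V>120)&(S<60)&(P[...,2]>30)&(P[...,2]<43)
    w=cv2.morphologyEx(w.astype(np.uint8),cv2.MORPH_OPEN,np.ones((3,3)))>0
    r=cv2.minAreaRect(P[w][:,:2].astype(np.float32)); print(n,"plate",w.sum(),[np.round(x,1) for x in r],np.median(P[w][:,2]).round(1))
    a=np.radians(-7.4); ex=np.array([np.cos(a),np.sin(a)]); ey=np.array([-np.sin(a),np.cos(a)])
    b=near&(H>100)&(H<125)&(S>130)&(P[...,2]>36)&(P[...,2]<75)
    q=P[b]; X=q[:,:2]@ex; Y=q[:,:2]@ey; lo=np.percentile(X,[1,99]); l2=np.percentile(Y,[1,99]); c=lo.mean()*ex+l2.mean()*ey; print("  V",b.sum(),lo.round(1),l2.round(1),"centre",c.round(1),"z99",np.percentile(q[:,2],[1,99]).round(1))
    k=near&(V<70)&(P[...,2]>58)&(P[...,2]<95)&(np.hypot(P[...,0]-591,P[...,1]+50)<25)
    if k.sum(): q=P[k]; print("  knob",k.sum(),np.median(q,0).round(1),q[:,:2].min(0).round(1),q[:,:2].max(0).round(1),q[:,2].max().round(1))
    t=(P[...,2]>216)&(np.hypot(P[...,0]-560,P[...,1]+263)<30); 
    if t.sum(): q=P[t]; print("  probe top",t.sum(),q.mean(0).round(1),q.min(0).round(1),q.max(0).round(1))
    t=(P[...,2]>244)&(np.hypot(P[...,0]-635,P[...,1]+352)<30); 
    if t.sum(): q=P[t]; print("  col top",t.sum(),q.mean(0).round(1),q.min(0).round(1),q.max(0).round(1))
C=np.array([577,-150,74.]); T=frame(ST,45,1)
plan([((560,20,300),frame(45,43,1)),(gp(C-T[:,2]*160,T),T)],mm=30,deg=6,grip=-1)
E
```

```text
scene0 plate 1309 [array([ 580.4, -113.8]), array([168.6, 105.3]), np.float64(82.0)] 37.4
  V 208 [565.  617.5] [-93.4 -55.5] centre [ 576.8 -150. ] z99 [40.  68.5]
  knob 47 [592.9 -47.4  75.4] [582.5 -57.3] [600.4 -41.5] 82.0
  probe top 62 [ 561.9 -264.3  223.4] [ 548.1 -285.7  216. ] [ 577.5 -253.8  229.6]
  col top 74 [ 637.2 -350.7  252. ] [ 623.7 -365.3  245.5] [ 649.9 -338.1  256.1]
side0 plate 1541 [array([586.6, -90.1]), array([216.2, 105.6]), np.float64(81.7)] 35.1
  V 299 [564.3 619.1] [-96.  -54.5] centre [ 577.  -150.8] z99 [38.  66.4]
  knob 54 [588.6 -54.2  72.8] [580.9 -65.5] [598.9 -43.3] 79.4
  probe top 84 [ 559.5 -268.5  222.7] [ 546.9 -278.6  216.1] [ 573.1 -254.4  230.2]
  col top 127 [ 636.8 -353.6  250.6] [ 623.2 -366.5  244.3] [ 651.9 -339.4  255.6]
side1 plate 1493 [array([ 583.1, -113.8]), array([166.7, 105. ]), np.float64(82.3)] 35.1
  V 297 [564.2 618.8] [-96.2 -55.2] centre [ 576.9 -151.3] z99 [38.2 67.2]
  knob 61 [589.3 -56.1  72.8] [580. -64.] [602.9 -42.3] 79.9
  probe top 84 [ 559.5 -268.5  222.5] [ 549.8 -287.7  216.1] [ 572.7 -255.7  229.6]
  col
[... 219 characters left out ...]
0.05,-0.19],[-0.084,0.002,0.093]],[-1,[-0.02,-0.03,-0.2],[-0.084,0.002,0.093]],[-1,[-0.02,-0.02,-0.2],[-0.085,0.002,0.093]],[-1,[-0.02,0.0,-0.2],[-0.084,0.003,0.093]],[-1,[-0.02,0.01,-0.19],[-0.085,0.002,0.092]],[-1,[-0.02,0.03,-0.19],[-0.084,0.003,0.093]],[-1,[-0.012,0.039,-0.196],[-0.085,0.002,0.092]],[-1,[-0.23,0.06,-0.03],[-0.09,0.005,0.093]]]
[[-1,[-0.23,0.08,-0.02],[-0.09,0.005,0.093]],[-1,[-0.22,0.09,-0.02],[-0.09,0.004,0.093]],[-1,[-0.21,0.11,-0.01],[-0.09,0.005,0.093]],[-1,[-0.21,0.13,0.0],[-0.09,0.004,0.093]],[-1,[-0.2,0.14,0.01],[-0.09,0.004,0.093]],[-1,[-0.18,0.16,0.02],[-0.09,0.005,0.093]],[-1,[-0.17,0.17,0.03],[-0.09,0.004,0.093]],[-1,[-0.165,0.173,0.033],[-0.089,0.005,0.094]]]
```

Call:
jog_arm:
  commands:
    - [-1,[-0.01,-0.07,-0.18],[-0.085,0.002,0.093]]
    - [-1,[-0.01,-0.06,-0.19],[-0.085,0.002,0.093]]
    - [-1,[-0.02,-0.05,-0.19],[-0.084,0.002,0.093]]
    - [-1,[-0.02,-0.03,-0.2],[-0.084,0.002,0.093]]
    - [-1,[-0.02,-0.02,-0.2],[-0.085,0.002,0.093]]
    - [-1,[-0.02,0,-0.2],[-0.084,0.003,0.093]]
    - [-1,[-0.02,0.01,-0.19],[-0.085,0.002,0.092]]
    - [-1,[-0.02,0.03,-0.19],[-0.084,0.003,0.093]]
    - [-1,[-0.01,0.04,-0.2],[-0.085,0.002,0.092]]
    - [-1,[-0.23,0.06,-0.03],[-0.09,0.005,0.093]]

```text
t: 6.85
ee_pos: [552.1, 2.2, 289.1]
orientation: [-2.557, -0.909, -1.019]
ft_force: [-0.1, 0.3, -1.5]
width: 61.8
grasp_force: 30.0
```

Call:
jog_arm:
  commands:
    - [-1,[-0.23,0.08,-0.02],[-0.09,0.005,0.093]]
    - [-1,[-0.22,0.09,-0.02],[-0.09,0.004,0.093]]
    - [-1,[-0.21,0.11,-0.01],[-0.09,0.005,0.093]]
    - [-1,[-0.21,0.13,0],[-0.09,0.004,0.093]]
    - [-1,[-0.2,0.14,0.01],[-0.09,0.004,0.093]]
    - [-1,[-0.18,0.16,0.02],[-0.09,0.005,0.093]]
    - [-1,[-0.17,0.17,0.03],[-0.09,0.004,0.093]]
    - [-1,[-0.165,0.17,0.03],[-0.089,0.005,0.094]]
    - [-1,[0,0,0],[0,0,0]]
    - [-1,[0,0,0],[0,0,0]]

```text
t: 7.85
ee_pos: [486.4, -123.7, 183.9]
orientation: [2.882, -0.083, 1.197]
ft_force: [0.2, -0.5, -0.8]
width: 61.5
grasp_force: 30.0
```

```bash
sed -i 's/^RK,ST=.*/RK,ST=95.9,-7.9/' h.py; python3 - <<'E'
from h import *
o=get_obs(); print({k:np.round(o[k],3) for k in("t","qpos","ee_pos","width","grasp_force")})
Tm=R.from_rotvec(o["orientation"]).as_matrix(); print(np.round(Tm-frame(ST,45,1),3))
i,z,K,M=cam("wrist"); np.savez("wrist3.npz",i=i,z=z,K=K,M=M); cv2.imwrite("pics/w3.png",i)
P=cloud(z,K,M); H,S,V=cv2.split(cv2.cvtColor(i,cv2.COLOR_BGR2HSV))
a=np.radians(ST); ex=np.array([np.cos(a),np.sin(a)]); ey=np.array([-np.sin(a),np.cos(a)])
near=(np.abs(P[...,0]-577)<60)&(np.abs(P[...,1]+150)<60)
b=near&(H>100)&(H<125)&(S>130)&(P[...,2]>36)&(P[...,2]<75)
q=P[b]; X=q[:,:2]@ex; Y=q[:,:2]@ey; lo=np.percentile(X,[1,99]); l2=np.percentile(Y,[1,99]); print("V",b.sum(),lo.round(1),l2.round(1),(lo.mean()*ex+l2.mean()*ey).round(1),np.percentile(q[:,2],[1,99]).round(1))
# V faces: fit planes left/right -> line of the V bottom
xm=lo.mean()
def f(c): return
A=np.c_[X,np.ones(len(X))]
L=X<xm-5; Rr=X>xm+5
for s in(L,Rr): print(s.sum(),np.polyfit(X[s],q[s,2],1) if s.sum()>10 else "")
k=(V<70)&(P[...,2]>58)&(P[...,2]<95)&(np.hypot(P[...,0]-590,P[...,1]+51)<25)
if k.sum(): u=P[k]; print("knob",k.sum(),np.median(u,0).round(1),u.min(0).round(1),u.max(0).round(1))
print("probe tip at pix",proj([[559,-266,110]],K,M))
E
```

```text
{'t': np.float64(7.85), 'qpos': array([-0.437,  0.212,  2.415,  2.276,  0.355, -1.011]), 'ee_pos': array([ 486.435, -123.686,  183.884]), 'width': np.float64(61.548), 'grasp_force': np.float64(29.996)}
[[ 0.004  0.081  0.007]
 [ 0.056 -0.008  0.059]
 [ 0.001 -0.002  0.001]]
V 506 [592.3 616.5] [-86.4 -52.5] [ 589.1 -151.9] [40.8 64.5]
89 [   0.96634882 -531.7834976 ]
218 [   0.92731043 -507.36744866]
probe tip at pix [[421.29131703 196.47091382]]
```

View pics/w3.png

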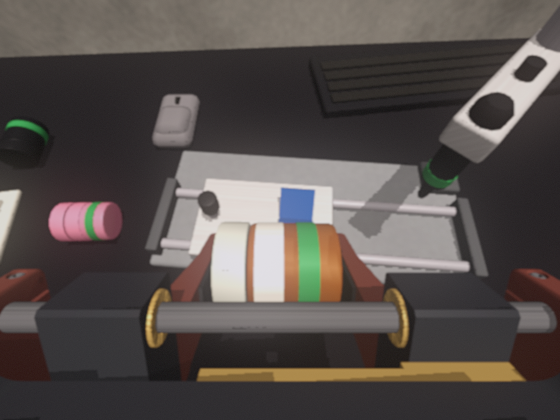

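The held jar is at (275,265), with its band on the probe side. Behind it the cradle shows blue at (297,205), the knob is at (208,203), and the probe at (440,175) is well clear. The wrist came close to singular at this tilt, so I'll reduce the tilt to about 20° in small steps before going over the cradle.

```bash
python3 - <<'E'
from h import *
T=frame(ST,20,1)
plan([(gp((485,-137,240),T),T)],mm=30,deg=1.8,grip=-1)
E
```

```text
15 rows; end [ 491.3 -137.9  222.4]
[[-1,[0.02,0.01,-0.02],[-0.004,-0.037,0.006]],[-1,[0.02,0.01,-0.02],[-0.004,-0.037,0.006]],[-1,[0.02,0.01,-0.02],[-0.004,-0.037,0.006]],[-1,[0.02,0.01,-0.02],[-0.004,-0.037,0.006]],[-1,[0.02,0.01,-0.02],[-0.004,-0.037,0.006]],[-1,[0.02,0.01,-0.02],[-0.004,-0.037,0.006]],[-1,[0.02,0.01,-0.02],[-0.004,-0.037,0.006]],[-1,[0.02,0.01,-0.02],[-0.004,-0.037,0.006]],[-1,[0.02,0.01,-0.02],[-0.004,-0.038,0.006]],[-1,[0.01,0.01,-0.02],[-0.004,-0.037,0.005]]]
[[-1,[0.02,0.01,-0.02],[-0.004,-0.038,0.006]],[-1,[0.01,0.01,-0.02],[-0.004,-0.037,0.005]],[-1,[0.01,0.0,-0.01],[-0.003,-0.038,0.006]],[-1,[0.02,0.01,-0.02],[-0.004,-0.037,0.005]],[-1,[0.012,0.002,-0.013],[-0.004,-0.038,0.006]]]
```

Call:
jog_arm:
  commands:
    - [-1,[0.02,0.01,-0.02],[-0.004,-0.037,0.006]]
    - [-1,[0.02,0.01,-0.02],[-0.004,-0.037,0.006]]
    - [-1,[0.02,0.01,-0.02],[-0.004,-0.037,0.006]]
    - [-1,[0.02,0.01,-0.02],[-0.004,-0.037,0.006]]
    - [-1,[0.02,0.01,-0.02],[-0.004,-0.037,0.006]]
    - [-1,[0.02,0.01,-0.02],[-0.004,-0.037,0.006]]
    - [-1,[0.02,0.01,-0.02],[-0.004,-0.037,0.006]]
    - [-1,[0.02,0.01,-0.02],[-0.004,-0.037,0.006]]
    - [-1,[0.02,0.01,-0.02],[-0.004,-0.037,0.006]]
    - [-1,[0.01,0.01,-0.02],[-0.004,-0.037,0.005]]

```text
t: 8.9
ee_pos: [488.4, -132.9, 209.9]
orientation: [3.011, -0.162, 0.805]
ft_force: [-0.5, -1.0, -0.6]
width: 61.7
grasp_force: 30.0
```

Call:
jog_arm:
  commands:
    - [-1,[0.02,0.01,-0.02],[-0.004,-0.038,0.006]]
    - [-1,[0.01,0.01,-0.02],[-0.004,-0.037,0.005]]
    - [-1,[0.01,0,-0.01],[-0.003,-0.038,0.006]]
    - [-1,[0.02,0.01,-0.02],[-0.004,-0.037,0.005]]
    - [-1,[0.01,0,-0.01],[-0.004,-0.038,0.006]]
    - [-1,[0,0,0],[0,0,0]]

```text
t: 9.5
ee_pos: [491.6, -136.6, 220.6]
orientation: [3.058, -0.203, 0.584]
ft_force: [-0.0, 0.2, 0.0]
width: 61.9
grasp_force: 30.0
```

```bash
python3 - <<'E'
from h import *
o=get_obs(); print({k:np.round(o[k],3) for k in("t","qpos","ee_pos","width","grasp_force")})
T=frame(ST,20,1); print(np.round(R.from_rotvec(o["orientation"]).as_matrix()-T,3))
C=np.array([577,-151,74])
plan([(gp((500,-140,230),T),T),(gp(C+[0,0,110],T),T),(gp(C+[0,0,30],T),T)],mm=20,deg=3,grip=-1)
E
```

```text
{'t': np.float64(9.5), 'qpos': array([-0.343,  0.119,  2.125,  0.157,  0.534,  1.24 ]), 'ee_pos': array([ 491.564, -136.594,  220.612]), 'width': np.float64(61.946), 'grasp_force': np.float64(29.996)}
[[-0.009  0.006  0.027]
 [ 0.006 -0.001  0.001]
 [ 0.026 -0.003  0.01 ]]
11 rows; end [ 583.4 -151.8   86.4]
[[-1,[0.111,0.023,0.132],[-0.006,-0.036,0.005]],[-1,[0.11,0.0,0.14],[0.0,0.0,0.0]],[-1,[0.12,0.0,0.14],[0.0,0.0,0.0]],[-1,[0.11,0.0,0.14],[0.0,0.0,0.0]],[-1,[0.12,0.0,0.14],[0.0,0.0,0.0]],[-1,[0.114,0.004,0.138],[0.0,0.0,0.0]],[-1,[-0.05,0.0,0.15],[0.0,0.0,0.0]],[-1,[-0.06,0.0,0.15],[0.0,0.0,0.0]],[-1,[-0.05,0.0,0.15],[0.0,0.0,0.0]],[-1,[-0.06,0.0,0.15],[0.0,0.0,0.0]]]
[[-1,[-0.053,-0.001,0.152],[0.0,0.0,0.0]]]
```

Good: the wrist is in the regular branch now. I'll go over the cradle and down to 30 mm above seating.

Call:
jog_arm:
  commands:
    - [-1,[0.11,0.023,0.132],[-0.006,-0.036,0.005]]
    - [-1,[0.11,0,0.14],[0,0,0]]
    - [-1,[0.12,0,0.14],[0,0,0]]
    - [-1,[0.11,0,0.14],[0,0,0]]
    - [-1,[0.12,0,0.14],[0,0,0]]
    - [-1,[0.115,0.004,0.138],[0,0,0]]
    - [-1,[-0.05,0,0.15],[0,0,0]]
    - [-1,[-0.06,0,0.15],[0,0,0]]
    - [-1,[-0.05,0,0.15],[0,0,0]]
    - [-1,[-0.06,0,0.15],[0,0,0]]

```text
t: 10.5
ee_pos: [581.7, -151.1, 100.6]
orientation: [3.065, -0.211, 0.538]
ft_force: [0.3, -0.1, -1.4]
width: 61.9
grasp_force: 30.0
```

Call:
jog_arm:
  commands:
    - [-1,[-0.053,0,0.15],[0,0,0]]
    - [-1,[0,0,0],[0,0,0]]
    - [-1,[0,0,0],[0,0,0]]

```text
t: 10.8
ee_pos: [581.8, -150.8, 85.2]
orientation: [3.066, -0.212, 0.537]
ft_force: [-0.8, 0.0, -0.3]
width: 62.0
grasp_force: 30.0
```

```bash
python3 - <<'E'
from h import *
o=get_obs(); print({k:np.round(o[k],3) for k in("t","qpos","ee_pos","width","ft_force")})
T=frame(ST,20,1); Tm=R.from_rotvec(o["orientation"]).as_matrix(); print(np.round(Tm-T,3))
print("grasp",o["ee_pos"]-Tm[:,2]*pinch_z)
a=np.radians(ST); ex=np.array([np.cos(a),np.sin(a)]); ey=np.array([-np.sin(a),np.cos(a)])
ims=[]
for n in("side","wrist","scene"):
    i,z,K,M=cam(n); P=cloud(z,K,M); np.savez(n+"4.npz",i=i,z=z,K=K,M=M); H,S,V=cv2.split(cv2.cvtColor(i,cv2.COLOR_BGR2HSV))
    near=(np.abs(P[...,0]-577)<50)&(np.abs(P[...,1]+150)<40)
    b=near&(H>100)&(H<125)&(S>130)&(P[...,2]>36)&(P[...,2]<72)
    if b.sum()>15: q=P[b]; X=q[:,:2]@ex; Y=q[:,:2]@ey; print(n,b.sum(),np.percentile(X,[1,99]).round(1),np.percentile(Y,[1,99]).round(1))
    ims.append(i)
print("want X,Y",np.array([577,-151])@ex,np.array([577,-151])@ey)
cv2.imwrite("pics/p4.png",np.hstack([cv2.resize(ims[0][170:350,230:410],(400,400)),cv2.resize(ims[1],(400,300)) if 0 else cv2.copyMakeBorder(cv2.resize(ims[1],(400,300)),0,100,0,0,cv2.BORDER_CONSTANT)]))
E
```

```text
{'t': np.float64(10.8), 'qpos': array([-0.303,  0.49 ,  2.002,  0.19 ,  0.313,  1.235]), 'ee_pos': array([ 581.782, -150.832,   85.217]), 'width': np.float64(62.011), 'ft_force': array([-0.778,  0.03 , -0.269])}
[[ 0.001 -0.    -0.002]
 [-0.001  0.     0.002]
 [-0.002 -0.002 -0.001]]
grasp [ 575.4808961  -149.99721357  102.80335088]
side 22 [563.8 570.5] [-87.5 -51.5]
scene 108 [565.9 619. ] [-85.1 -49.2]
want X,Y 592.2780867401134 -70.26142588555102
```

View pics/p4.png

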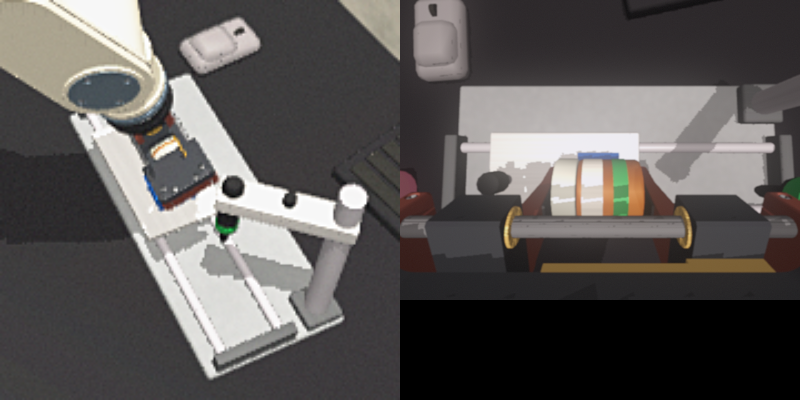

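The side view shows the gripper over the cradle, with a clear gap to the probe at (228,215). In the wrist view, the blue V (577–618) is centred under the jar (550–645). I'll lower slowly and watch the force.

Call:
jog_arm:
  commands:
    - [-1,[-0.015,0,0.05],[0,0,0]]
    - [-1,[-0.015,0,0.05],[0,0,0]]
    - [-1,[-0.015,0,0.05],[0,0,0]]
    - [-1,[-0.015,0,0.05],[0,0,0]]
    - [-1,[-0.015,0,0.04],[0,0,0]]
    - [-1,[0,0,0],[0,0,0]]
    - [-1,[0,0,0],[0,0,0]]

```text
t: 11.65
ee_pos: [582.8, -150.8, 59.7]
orientation: [3.067, -0.214, 0.537]
ft_force: [0.7, -0.6, -0.8]
width: 62.2
grasp_force: 30.0
```

Call:
jog_arm:
  commands:
    - [-1,[-0.003,0,0.01],[0,0,0]]
    - [-1,[-0.003,0,0.01],[0,0,0]]
    - [-1,[0,0,0],[0,0,0]]

```text
t: 11.95
ee_pos: [583.1, -150.9, 57.9]
orientation: [3.066, -0.213, 0.538]
ft_force: [-0.0, -0.3, -1.6]
width: 61.8
grasp_force: 30.0
```

Call:
jog_arm:
  commands:
    - [-1,[-0.003,0,0.009],[0,0,0]]
    - [-1,[0,0,0],[0,0,0]]

```text
t: 12.15
ee_pos: [583.1, -150.9, 56.9]
orientation: [3.066, -0.213, 0.538]
ft_force: [-0.1, 0.3, -1.0]
width: 62.0
grasp_force: 30.0
```

Call:
jog_arm:
  commands:
    - [-1,[-0.003,0,0.009],[0,0,0]]
    - [-1,[0,0,0],[0,0,0]]

```text
t: 12.35
ee_pos: [583.2, -150.9, 56.2]
orientation: [3.066, -0.214, 0.538]
ft_force: [-1.2, -0.4, 2.1]
width: 61.8
grasp_force: 30.0
```

Call:
jog_arm:
  commands:
    - [-1,[-0.01,0,0.005],[0,0,0]]
    - [-1,[0,0,0],[0,0,0]]

```text
t: 12.55
ee_pos: [583.2, -151.0, 56.1]
orientation: [3.065, -0.213, 0.541]
ft_force: [-1.6, 1.7, 7.5]
width: 61.7
grasp_force: 30.0
```

Seated, with 7.5 N upward. Opening gently, then backing straight up along the tool axis.

Call:
jog_arm:
  commands:
    - [0.5,[0,0,0],[0,0,0]]
    - [0.6,[0,0,0],[0,0,0]]
    - [0.8,[0,0,0],[0,0,0]]
    - [1,[0,0,0],[0,0,0]]
    - [1,[0,0,0],[0,0,0]]

```text
t: 13.05
ee_pos: [582.3, -150.7, 55.0]
orientation: [3.067, -0.213, 0.537]
ft_force: [0.7, -0.1, 1.3]
width: 87.1
grasp_force: 0.0
```

Call:
jog_arm:
  commands:
    - [1,[0,0,-0.04],[0,0,0]]
    - [1,[0,0,-0.1],[0,0,0]]
    - [1,[0,0,-0.15],[0,0,0]]
    - [1,[0,0,-0.2],[0,0,0]]
    - [1,[0,0,-0.2],[0,0,0]]
    - [1,[0,0,-0.2],[0,0,0]]
    - [1,[0,0,0],[0,0,0]]
    - [1,[0,0,0],[0,0,0]]

```text
t: 13.85
ee_pos: [552.6, -146.9, 139.5]
orientation: [3.066, -0.213, 0.54]
ft_force: [-1.7, 0.4, -0.6]
width: 87.6
grasp_force: 0.0
```

```bash
python3 - <<'E'
from h import *
o=get_obs(); print({k:np.round(o[k],3) for k in("t","qpos","ee_pos","width","ft_force")})
i,z,K,M=cam("wrist"); np.savez("wrist5.npz",i=i,z=z,K=K,M=M); P=cloud(z,K,M)
cv2.imwrite("pics/w5.png",i)
H,S,V=cv2.split(cv2.cvtColor(i,cv2.COLOR_BGR2HSV))
a=np.radians(ST); ex=np.array([np.cos(a),np.sin(a)]); ey=np.array([-np.sin(a),np.cos(a)])
m=(np.abs(P[...,:2]@ex-591)<26)&(np.abs(P[...,:2]@ey+70)<45)&(P[...,2]>76)&(P[...,2]<115)
q=P[m]; X=q[:,:2]@ex;Y=q[:,:2]@ey
from scipy.optimize import least_squares
s=least_squares(lambda v:np.hypot(X-v[0]-v[2]*(Y+70),q[:,2]-v[1])-24,[591,74,0],loss="soft_l1").x
print("jar X,z,yaw",s[:2].round(1),np.degrees(s[2]).round(1),"Y ends",np.percentile(Y,[.5,3,97,99.5]).round(1),m.sum())
g=m&(H>45)&(H<80)&(S>100); Yg=P[g][:,:2]@ey; print("band Y",g.sum(),np.percentile(Yg,[2,50,98]).round(1))
k=(V<70)&(P[...,2]>58)&(P[...,2]<95)&(np.hypot(P[...,0]-590,P[...,1]+51)<25)
if k.sum(): u=P[k]; print("knob",k.sum(),np.median(u,0).round(1),u.min(0).round(1),u.max(0).round(1))
E
```

```text
{'t': np.float64(13.85), 'qpos': array([-0.314,  0.356,  2.043,  0.159,  0.404,  1.26 ]), 'ee_pos': array([ 552.587, -146.916,  139.506]), 'width': np.float64(87.576), 'ft_force': array([-1.722,  0.429, -0.587])}
jar X,z,yaw [591.7  73. ] 0.1 Y ends [-98.6 -96.9 -39.3 -37.7] 4441
band Y 13 [-87.2 -86.4 -85.7]
```

View pics/w5.png

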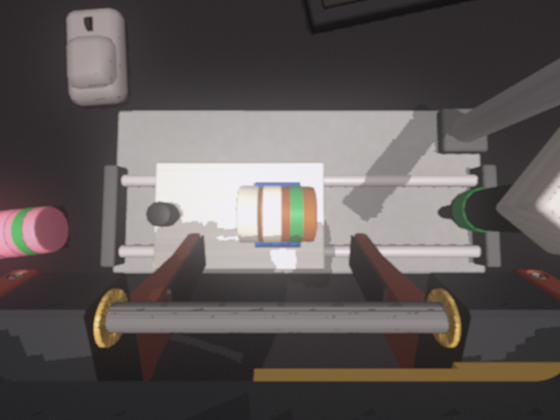

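The jar lies square in the blue V (fit yaw 0.1°, z 73). Its band is at (296,213) on the probe side, the knob is at (162,213) and the probe tip at (442,211). Next I'll turn to the knob, closing along station x, with the camera kept on the side away from the probe.

```bash
python3 - <<'E'
from h import *
T=frame(ST+90,0.01,1); T1=frame(ST,20,1)
K=np.array([590,-51.6,66.])
plan([((560,-110,200),T1),((588,-52,180),T)],mm=35,deg=6.5,grip=1)
plan([(gp(K+[0,0,40],T),T)],mm=20,grip=1,start=(np.array([588,-52,180.]),R.from_matrix(T)))
E
```

```text
18 rows; end [588. -52. 180.]
[[1,[0.08,-0.13,-0.19],[-0.001,0.001,-0.001]],[1,[0.08,-0.12,-0.19],[-0.001,0.001,-0.001]],[1,[0.073,-0.126,-0.187],[-0.001,0.0,0.0]],[1,[0.01,-0.04,0.02],[0.023,-0.023,-0.132]],[1,[0.01,-0.04,0.02],[0.023,-0.023,-0.132]],[1,[0.02,-0.04,0.02],[0.023,-0.023,-0.132]],[1,[0.02,-0.04,0.02],[0.023,-0.023,-0.132]],[1,[0.02,-0.03,0.02],[0.023,-0.023,-0.132]],[1,[0.03,-0.03,0.02],[0.023,-0.023,-0.132]],[1,[0.03,-0.03,0.02],[0.023,-0.023,-0.132]]]
[[1,[0.03,-0.02,0.02],[0.024,-0.023,-0.132]],[1,[0.04,-0.02,0.02],[0.023,-0.023,-0.132]],[1,[0.04,-0.01,0.02],[0.024,-0.023,-0.132]],[1,[0.04,-0.01,0.01],[0.023,-0.023,-0.132]],[1,[0.04,-0.01,0.01],[0.024,-0.023,-0.132]],[1,[0.04,0.0,0.01],[0.024,-0.023,-0.131]],[1,[0.04,0.01,0.02],[0.023,-0.024,-0.131]],[1,[0.044,0.006,0.011],[0.024,-0.024,-0.132]]]
5 rows; end [590.  -51.6  87.3]
[[1,[0.0,0.0,0.19],[0.0,0.0,0.0]],[1,[0.0,0.0,0.18],[0.0,0.0,0.0]],[1,[0.0,0.01,0.19],[0.0,0.0,0.0]],[1,[0.0,0.0,0.18],[0.0,0.0,0.0]],[1,[0.007,0.009,0.187],[0.0,0.0,0.0]]]
```

Call:
jog_arm:
  commands:
    - [1,[0.08,-0.13,-0.19],[0,0,0]]
    - [1,[0.08,-0.12,-0.19],[0,0,0]]
    - [1,[0.07,-0.13,-0.19],[0,0,0]]
    - [1,[0.01,-0.04,0.02],[0.023,-0.023,-0.132]]
    - [1,[0.01,-0.04,0.02],[0.023,-0.023,-0.132]]
    - [1,[0.02,-0.04,0.02],[0.023,-0.023,-0.132]]
    - [1,[0.02,-0.04,0.02],[0.023,-0.023,-0.132]]
    - [1,[0.02,-0.03,0.02],[0.023,-0.023,-0.132]]
    - [1,[0.03,-0.03,0.02],[0.023,-0.023,-0.132]]
    - [1,[0.03,-0.03,0.02],[0.023,-0.023,-0.132]]

```text
t: 14.9
ee_pos: [572.6, -81.8, 188.3]
orientation: [2.974, 0.929, 0.309]
ft_force: [-0.5, 0.4, -0.6]
width: 88.0
grasp_force: 0.0
```

Call:
jog_arm:
  commands:
    - [1,[0.03,-0.02,0.02],[0.024,-0.023,-0.132]]
    - [1,[0.04,-0.02,0.02],[0.023,-0.023,-0.132]]
    - [1,[0.04,-0.01,0.02],[0.024,-0.023,-0.132]]
    - [1,[0.04,-0.01,0.01],[0.023,-0.023,-0.132]]
    - [1,[0.04,-0.01,0.01],[0.024,-0.023,-0.132]]
    - [1,[0.04,0,0.01],[0.024,-0.023,-0.131]]
    - [1,[0.04,0.01,0.02],[0.023,-0.024,-0.131]]
    - [1,[0.044,0.006,0.01],[0.024,-0.024,-0.132]]
    - [1,[0,0,0],[0,0,0]]
    - [1,[0,0,0],[0,0,0]]

```text
t: 15.9
ee_pos: [587.5, -51.4, 179.4]
orientation: [-2.369, -2.057, -0.0]
ft_force: [-0.2, 0.4, 0.0]
width: 87.7
grasp_force: 0.0
```

```bash
python3 - <<'E'
from h import *
o=get_obs(); print({k:np.round(o[k],3) for k in("t","qpos","ee_pos","width","ft_force")})
T=frame(ST+90,0.01,1); Tm=R.from_rotvec(o["orientation"]).as_matrix(); print(np.round(Tm-T,3))
i,z,K,M=cam("wrist"); np.savez("wrist6.npz",i=i,z=z,K=K,M=M); P=cloud(z,K,M)
V=i.max(2); k=(V<75)&(P[...,2]>66)&(P[...,2]<90)&(np.hypot(P[...,0]-590,P[...,1]+51)<28)
u=P[k]; print("knob",k.sum(),u.mean(0).round(1) if len(u) else "",u.min(0).round(1),u.max(0).round(1))
d=np.load("wrist5.npz"); print("pix knob in w5 predicted",proj([[590,-51.6,76]],d["K"],d["M"]))
plan([(gp((590,-51.6,106),T),T),(gp((590,-51.6,66),T),T)],mm=20,grip=1)
E
```

```text
{'t': np.float64(15.9), 'qpos': array([-0.109,  0.426,  1.74 ,  0.004,  0.979,  0.03 ]), 'ee_pos': array([587.473, -51.387, 179.399]), 'width': np.float64(87.744), 'ft_force': array([-0.249,  0.378,  0.014])}
[[ 0.003 -0.    -0.003]
 [-0.    -0.003  0.003]
 [ 0.003 -0.003  0.   ]]Traceback (most recent call last):
  File "<stdin>", line 6, in <module>
    return umr_minimum(a, axis, None, out, keepdims, initial, where)
ValueError: zero-size array to reduction operation minimum which has no identity
```

```bash
python3 - <<'E'
from h import *
d=np.load("wrist6.npz"); P=cloud(d["z"],d["K"],d["M"]); i=d["i"]
print(proj([[590,-51.6,76]],d["K"],d["M"]))
k=(P[...,2]>50)&(P[...,2]<90)&(np.hypot(P[...,0]-590,P[...,1]+51)<35); u=P[k]; print(k.sum(), u.mean(0) if len(u) else "", np.median(i[k],0) if len(u) else "")
for f in("wrist5","wrist3","side4"):
    e=np.load(f+".npz"); P=cloud(e["z"],e["K"],e["M"]); k=(P[...,2]>66)&(P[...,2]<90)&(np.hypot(P[...,0]-590,P[...,1]+51)<30); u=P[k]
    if len(u): print(f,k.sum(),u.mean(0).round(1),np.percentile(u,[2,98],axis=0).round(1).tolist(),proj([[590,-51.6,76]],e["K"],e["M"]))
o=get_obs(); T=frame(ST+90,0.01,1)
plan([(gp((590,-51.6,106),T),T),(gp((590,-51.6,66),T),T)],mm=20,grip=1)
E
```

```text
[[279.84354775 203.80113421]]
468 [590.24052622 -48.27489658  72.92668289] [137. 133. 137.]
wrist5 579 [590.  -52.1  74.7] [[580.5, -61.0, 67.2], [599.9, -41.8, 76.9]] [[158.2724774  213.89139569]]
wrist3 323 [587.8 -51.1  74.1] [[579.7, -60.3, 66.4], [598.8, -40.8, 76.7]] [[206.90926121 197.48444808]]
7 rows; end [590.  -51.6  47.3]
[[1,[0.0,0.01,0.18],[-0.001,-0.001,-0.001]],[1,[0.0,0.0,0.19],[-0.001,-0.001,-0.001]],[1,[0.0,0.01,0.18],[-0.001,-0.001,-0.001]],[1,[0.0,0.0,0.19],[0.0,0.0,0.0]],[1,[0.002,0.007,0.184],[-0.001,-0.001,-0.001]],[1,[0.0,0.0,0.2],[0.0,0.0,0.0]],[1,[0.0,0.0,0.2],[0.0,0.0,0.0]]]
```

The knob is at (590,-51.7), top at 76.5. Descending and pinching.

Call:
jog_arm:
  commands:
    - [1,[0,0.01,0.18],[0,0,0]]
    - [1,[0,0,0.19],[0,0,0]]
    - [1,[0,0.01,0.18],[0,0,0]]
    - [1,[0,0,0.19],[0,0,0]]
    - [1,[0,0.007,0.184],[0,0,0]]
    - [1,[0,0,0.2],[0,0,0]]
    - [1,[0,0,0.19],[0,0,0]]
    - [1,[0,0,0],[0,0,0]]

```text
t: 16.75
ee_pos: [588.1, -51.8, 46.8]
orientation: [-2.367, -2.056, 0.004]
ft_force: [-0.7, -0.7, -0.4]
width: 88.1
grasp_force: 0.0
```

Call:
jog_arm:
  commands:
    - [-1,[0,0,0],[0,0,0]]
    - [-1,[0,0,0],[0,0,0]]
    - [-1,[0,0,0],[0,0,0]]
    - [-1,[0,0,0],[0,0,0]]
    - [-1,[0,0,0],[0,0,0]]
    - [-1,[0,0,0],[0,0,0]]
    - [-1,[0,0,0],[0,0,0]]
    - [-1,[0,0,0],[0,0,0]]

```text
t: 17.55
ee_pos: [590.3, -51.6, 49.2]
orientation: [-2.367, -2.06, -0.001]
ft_force: [0.3, -0.9, -0.3]
width: 27.3
grasp_force: 0.0
```

```bash
python3 - <<'E'
from h import *
o=get_obs(); T=frame(ST+90,0.01,1); print({k:np.round(o[k],2) for k in("t","ee_pos","width","grasp_force","ft_force")})
a=np.radians(ST); ey=np.array([-np.sin(a),np.cos(a),0])
Tm=R.from_rotvec(o["orientation"]).as_matrix(); print(np.degrees(R.from_matrix(Tm.T@T).as_rotvec()).round(2), "ey in tool",(Tm.T@ey).round(4))
E
```

```text
{'t': np.float64(17.55), 'ee_pos': array([590.26, -51.56,  49.19]), 'width': np.float64(27.32), 'grasp_force': np.float64(0.0), 'ft_force': array([ 0.34, -0.86, -0.35])}
[-0.11 -0.14 -0.03] ey in tool [ 1.0e+00 -6.0e-04  2.6e-03]
```

Call:
jog_arm:
  commands:
    - [-1,[0,0,0],[0,0,0]]
    - [-1,[0,0,0],[0,0,0]]
    - [-1,[0,0,0],[0,0,0]]

```text
t: 17.85
ee_pos: [590.3, -51.6, 49.1]
orientation: [-2.367, -2.06, -0.001]
ft_force: [-0.3, -0.1, 0.1]
width: 21.5
grasp_force: 30.0
```

The knob is gripped (21.5 mm, 30 N). Sliding about 80 mm first, then I'll measure the band against the tip.

Call:
jog_arm:
  commands:
    - [-1,[-0.04,0,0],[0,0,0]]
    - [-1,[-0.08,0,0],[0,0,0]]
    - [-1,[-0.1,0,0],[0,0,0]]
    - [-1,[-0.1,0,0],[0,0,0]]
    - [-1,[-0.1,0,0],[0,0,0]]
    - [-1,[-0.1,0,0],[0,0,0]]
    - [-1,[-0.1,0,0],[0,0,0]]
    - [-1,[-0.1,0,0],[0,0,0]]
    - [-1,[-0.06,0,0],[0,0,0]]
    - [-1,[-0.02,0,0],[0,0,0]]

```text
t: 18.85
ee_pos: [579.1, -131.7, 49.1]
orientation: [-2.368, -2.059, -0.001]
ft_force: [-1.5, 1.5, 3.8]
width: 21.7
grasp_force: 30.0
```

```bash
cat > m.py <<'E'
from h import *
from scipy.optimize import least_squares
o=get_obs(); print({k:np.round(o[k],2) for k in("t","ee_pos","width","ft_force")})
a=np.radians(ST); ex=np.array([np.cos(a),np.sin(a)]); ey=np.array([-np.sin(a),np.cos(a)])
for n in("side","scene","wrist"):
    i,z,K,M=cam(n); np.savez(n+"7.npz",i=i,z=z,K=K,M=M); P=cloud(z,K,M); H,S,V=cv2.split(cv2.cvtColor(i,cv2.COLOR_BGR2HSV))
    X=P[...,:2]@ex; Y=P[...,:2]@ey; st=(np.abs(X-592)<60)&(Y<-30)&(Y>-260)
    g=st&(H>45)&(H<80)&(S>90)&(V>40)
    nn,l,s,c=cv2.connectedComponentsWithStats(g.astype(np.uint8))
    for k in range(1,nn):
        if s[k,4]>6: w=l==k; print(n,"green pix",c[k].round(1),s[k,4],"X,Y,z med",np.median(X[w]).round(1),np.median(Y[w]).round(1),np.median(P[w][:,2]).round(1),"Y rng",np.percentile(Y[w],[3,97]).round(1))
    j=st&(np.abs(X-592)<26)&(P[...,2]>82)&(P[...,2]<103)
    if j.sum()>20: print(n," jar-ish Y",np.percentile(Y[j],[1,99]).round(1),j.sum())
    t=(np.abs(X-591)<25)&(np.abs(Y+186)<25)&(P[...,2]>104)&(P[...,2]<185)
    if t.sum()>10:
        q=P[t]; print(n," probe body",t.sum(),"X",np.percentile(X[t],[2,50,98]).round(1),"Y",np.percentile(Y[t],[2,50,98]).round(1),"zmin",q[:,2].min().round(1), "low pts",[(X[t][q[:,2]<q[:,2].min()+6]).mean().round(1),(Y[t][q[:,2]<q[:,2].min()+6]).mean().round(1)])
E
python3 m.py
```

```text
{'t': np.float64(18.85), 'ee_pos': array([ 579.07, -131.71,   49.1 ]), 'width': np.float64(21.69), 'ft_force': array([-1.52,  1.53,  3.81])}
side green pix [324.8 274.8] 81 X,Y,z med 583.2 -167.8 96.9 Y rng [-198.7 -159.5]
side  jar-ish Y [-182.1  -54.2] 388
side  probe body 104 X [580.8 586.7 600.5] Y [-199.5 -195.  -182.9] zmin 111.4 low pts [np.float64(590.9), np.float64(-189.0)]
scene green pix [231.8 162.3] 27 X,Y,z med 594.6 -177.7 150.0 Y rng [-187.2 -174.3]
scene green pix [234.2 179.2] 23 X,Y,z med 604.5 -164.9 96.4 Y rng [-170.4  -56.9]
scene  jar-ish Y [-182.4  -39.8] 182
scene  probe body 107 X [580.6 593.9 602.2] Y [-188.8 -180.6 -174.8] zmin 115.0 low pts [np.float64(591.4), np.float64(-185.3)]
wrist  jar-ish Y [-57. -38.] 1163
```

The slide is smooth. The tip is at Y≈-187 from both views, and the band at about -165 to -166. Moving 20 mm more, then rechecking within each camera.

Call:
jog_arm:
  commands:
    - [-1,[-0.04,0,0],[0,0,0]]
    - [-1,[-0.06,0,0],[0,0,0]]
    - [-1,[-0.06,0,0],[0,0,0]]
    - [-1,[-0.04,0,0],[0,0,0]]
    - [-1,[0,0,0],[0,0,0]]
    - [-1,[0,0,0],[0,0,0]]

```text
t: 19.6
ee_pos: [576.4, -150.6, 49.1]
orientation: [-2.367, -2.061, -0.001]
ft_force: [-3.4, -1.5, 5.8]
width: 21.6
grasp_force: 30.0
```

```bash
sed -i 's/g=st&/g=st\&(P[...,2]<103)\&/; s/(3,97)/(5,95)/' m.py; python3 m.py; python3 - <<'E'
from h import *
a,b=[np.load(n+"7.npz")["i"] for n in("side","scene")]
cv2.imwrite("pics/p7.png",np.hstack([cv2.resize(a[225:325,275:375],(400,400),interpolation=cv2.INTER_CUBIC),cv2.resize(b[120:220,180:280],(400,400),interpolation=cv2.INTER_CUBIC)]))
E
```

```text
{'t': np.float64(19.6), 'ee_pos': array([ 576.43, -150.64,   49.09]), 'width': np.float64(21.58), 'ft_force': array([-3.35, -1.45,  5.81])}
side green pix [326.3 281.8] 60 X,Y,z med 583.7 -184.2 93.1 Y rng [-188.9 -179.2]
side  jar-ish Y [-201.3  -73.2] 394
side  probe body 104 X [581.3 586.6 600.3] Y [-199.2 -194.8 -183.9] zmin 109.4 low pts [np.float64(591.5), np.float64(-188.2)]
scene green pix [230.8 175.4] 22 X,Y,z med 601.0 -184.1 96.5 Y rng [-189.8 -179.6]
scene  jar-ish Y [-201.2  -59.1] 169
scene  probe body 81 X [586.7 595.9 602.3] Y [-191.2 -181.  -175.1] zmin 114.9 low pts [np.float64(591.7), np.float64(-186.1)]
wrist  jar-ish Y [-76.2 -57.4] 1180
```

View pics/p7.png

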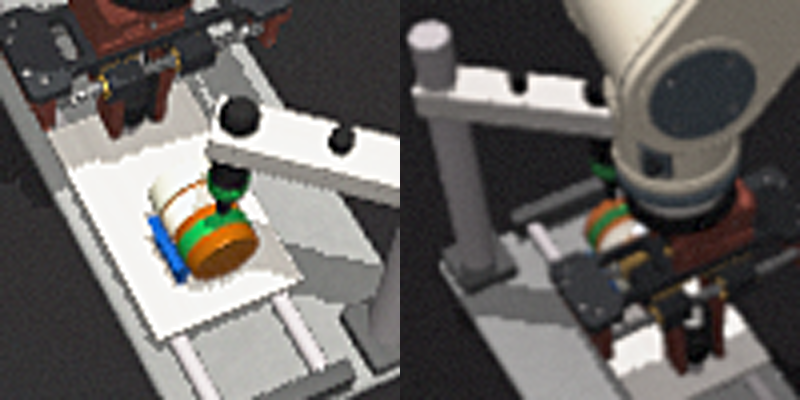

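In the side view, the probe tip at (222,212) sits over the green band at (205,232) and slightly towards the base. Both cameras put the band at Y≈-184.2 and the tip at ≈-187, so another 2.6 mm is needed. Then I'll release and go straight up.

Call:
jog_arm:
  commands:
    - [-1,[-0.013,0,0],[0,0,0]]
    - [-1,[-0.013,0,0],[0,0,0]]
    - [-1,[0,0,0],[0,0,0]]
    - [-1,[0,0,0],[0,0,0]]

```text
t: 20.15
ee_pos: [576.1, -152.8, 49.1]
orientation: [-2.367, -2.061, -0.001]
ft_force: [-2.2, -0.5, 6.2]
width: 21.2
grasp_force: 30.0
```

```bash
python3 m.py | grep -v wrist
```

```text
{'t': np.float64(20.15), 'ee_pos': array([ 576.12, -152.78,   49.08]), 'width': np.float64(21.23), 'ft_force': array([-2.19, -0.54,  6.15])}
side green pix [326.8 282.4] 62 X,Y,z med 584.8 -185.4 92.1 Y rng [-190. -181.]
side  jar-ish Y [-203.3  -73. ] 393
side  probe body 103 X [580.5 586.8 601.1] Y [-198.8 -194.8 -184. ] zmin 112.9 low pts [np.float64(590.6), np.float64(-188.1)]
scene green pix [230.3 174.8] 20 X,Y,z med 601.3 -187.3 95.8 Y rng [-190.5 -182.9]
scene  jar-ish Y [-201.9  -61. ] 171
scene  probe body 75 X [586.3 595.9 602.4] Y [-191.5 -181.5 -174.8] zmin 114.8 low pts [np.float64(590.2), np.float64(-187.0)]
```

Call:
jog_arm:
  commands:
    - [-0.3,[0,0,0],[0,0,0]]
    - [0,[0,0,0],[0,0,0]]
    - [0.2,[0,0,0],[0,0,0]]
    - [0.2,[0,0,0],[0,0,0]]
    - [0.2,[0,0,0],[0,0,0]]

```text
t: 20.8
ee_pos: [576.1, -153.1, 48.8]
orientation: [-2.367, -2.06, -0.001]
ft_force: [0.3, 0.5, -0.0]
width: 52.5
grasp_force: 0.0
```

Call:
jog_arm:
  commands:
    - [0.2,[0,0,-0.1],[0,0,0]]
    - [0.2,[0,0,-0.2],[0,0,0]]
    - [0.2,[0,0,-0.2],[0,0,0]]
    - [0.2,[0.1,0,-0.25],[0,0,0]]
    - [0.2,[0.3,0,-0.25],[0,0,0]]
    - [0.2,[0.3,0,-0.2],[0,0,0]]
    - [0.2,[0.3,0,-0.2],[0,0,0]]
    - [0.2,[0.3,0,0],[0,0,0]]
    - [0.2,[0,0,0],[0,0,0]]
    - [0.2,[0,0,0],[0,0,0]]

```text
t: 21.8
ee_pos: [594.1, -24.6, 189.7]
orientation: [-2.366, -2.063, -0.001]
ft_force: [0.2, -0.5, 0.4]
width: 52.7
grasp_force: 0.0
```

```bash
python3 m.py
```

```text
{'t': np.float64(21.8), 'ee_pos': array([594.14, -24.55, 189.69]), 'width': np.float64(52.74), 'ft_force': array([ 0.23, -0.46,  0.39])}
side green pix [326.6 282.4] 63 X,Y,z med 582.8 -185.8 92.5 Y rng [-190.8 -180.4]
side  jar-ish Y [-203.9 -141.3] 358
side  probe body 103 X [580.6 586.3 600. ] Y [-199.7 -194.6 -183.5] zmin 112.3 low pts [np.float64(591.4), np.float64(-188.4)]
scene green pix [232.3 173.8] 26 X,Y,z med 594.1 -187.4 96.1 Y rng [-191.1 -182.7]
scene  jar-ish Y [-204.3 -142.5] 163
scene  probe body 108 X [580.3 593.9 602.1] Y [-191.3 -180.1 -174.6] zmin 112.8 low pts [np.float64(591.2), np.float64(-186.5)]
wrist  jar-ish Y [-141.1 -138.5] 62
```

With the arm clear, the band sits at about -187 and the tip at about -187, agreeing to about 1 mm. Handing in.

```bash
python3 -c "from workcell import close_job; print(close_job())"
```

```text
the job is handed in; nothing more can be done
None
```

The job is handed in at about 22 s: jar_1 lies in the V-cradle with its green band within about 1 mm of the probe tip by my camera measurements, and jar_2 rolled down to the stop; the arm stayed clear of the probe and I saw nothing else disturbed.

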